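Nudge the burner caps home

ROBOT

A 6-joint arm with a two-finger parallel gripper is mounted at the origin on the work surface. World frame = base frame: x ahead of the robot, y to its left, z up, the work surface at z = 0. Lengths are in mm, angles in rad, forces in N, time in s.
With the tool pointing down it reaches from about 350 to 975 mm from the base axis. Payload 17.4 kg.
Tool frame: the origin (TCP) lies between the finger pads; the fingertips stand 14 mm ahead of it and the grasp point (between the pads) lies 5 mm behind it; y points along the fingers, z is the direction in which the jaws open and shut, and the axes are right-handed (so a half turn about y gives the same grasp; the last joint's range is limited). The gripper opens to 85 mm and grips with 20 to 120 N. Pads are 22 mm wide; open, the fingers measure 114 mm over their backs; the gripper's body (76 mm by 85 mm) begins 54 mm behind the grasp point. The pads swing forward as they close: fully open they stand 13 mm farther back than shut.
Start: joints at [1.206, 0.116, 1.442, -0, 1.584, -0.038], TCP at [216.693, 639.278, 245.303] pointing down, gripper open.
Joint ranges: [-2.83, 2.83], [-0.83, 2.19], [0.07, 2.5], [-1.14, 4.28], [0.01, 3], [-2.97, 2.97]. Speed limits (rad/s): [1.89, 1.89, 2.22, 3.14, 3.14, 3.14].

INTERFACE

Orientations are given as a 3x3 rotation matrix whose columns are the frame's x, y, z axes.
In Python, from plant import bot, camera, calibration, models gives the robot as it stands.
- The arm moves only by the tool servo_tool, never from a script. Its argument "motion" is a list of rows, each an object with "angular": the turn, a rotation vector about the world's x, y, z in degrees, a list of three; "translation": the shift along the world's x, y, z in mm, a list of three; "jaw": the opening, from -1 (shut) to 1 (fully open). A call has 1 to 12 rows; each row is the pose to reach, as a shift and turn from the pose measured when the call began; what a row does not reach only later rows make up. A row lasts 1/8 s, in which the tool goes at most 62.5 mm and 10.7 degrees, less where a joint would pass 70% of its speed; a pose out of reach is approached as far as the arm can. A call with a gripper value outside its range is refused whole. The fingers move at their own pace and stop on an object; the grip force is fixed at half the most. Time passes only in rows, so rows that repeat a pose let the fingers close. It gives the time, the measured TCP pose, the force and the opening at its end, in the units of the state.
- bot.sense(): the state, without advancing time (a new reading comes with each control period).
- camera(name): name is "side" or "top" or "wrist"; returns the picture (384x512x3 uint8, red, green, blue); there is no depth.
- calibration(name): a dict with "camera_matrix" (3x3 intrinsics, pixels), "k1" (the pictures are not rectified: a ray, as slopes to the right and down, at radius r is drawn at 1 + k1 r^2 times it, then the intrinsics apply), "R" (3x3) and "t" (3): a world point X has camera coordinates R X + t; the wrist camera has in their place "mount" (4x4, takes a point from camera to tool coordinates, whose origin is the TCP and whose axes are the tool frame's). Camera axes: x right, y down, z forward; pixel columns grow to the right and rows downward; lengths in mm; the calibration is good to about 2 mm. A picture is of the moment at which its call begins: read the wrist's pose just before it. calibration takes no time and is no camera call.
- bot.hand_in(): hands the job in, once; it reports no verdict.
Trained networks look in the newest picture that a camera, given by its name, has taken for a name from the list of things; names that differ only in an ending like _2 or _b are one class to them, and where a whole thing is asked for, a point or a joint stands for the part that bears it (a point fixed in the world has none). Each returns a list of dicts, best first, with "p" (0 to 1); they miss things now and then, are a little off and sometimes report something else, mostly with a low value. They report only what shows in the picture. A call takes as long as a camera call. They do not tell look-alikes from the thing itself.
- models.outline_of(label, camera): "pixels" (384x512 bool, what is visible of it) and "rect" ([left, top, right, bottom] in pixels, round what is visible of it).
- models.spot_point(label, camera): "pixel" ([row, column] in pixels: a listed point, or the origin of a listed thing).
The state is a dict: "time": time; "q": joint angles; "joint_vel": joint speeds; "effort": joint torques, N m; "tool_pos": TCP position; "orientation": TCP orientation; "force": force on the tool from outside, world axes, zero at the start; "ft_torque": the same for the moment, N m; "finger_gap": opening from 0.0 (shut) to 1.0 (fully open).
Only numpy, scipy, OpenCV 4.12 (cv2) and the standard library are available. Lean on these libraries where they do the work, as an engineer would, in place of code of your own. Each camera call takes 0.05 s, during which the arm holds its last target. There are 200 camera calls.

TASK

After cleaning, both black burner caps of the table cooker were left lying askew across the rims of their burners. With the fingertips, push each cap sideways over its rim until it drops flat into its own burner's recess; slide them only: do not lift or tip a cap or knock it off its burner, and leave everything else where it is.

Things in the scene. Friction and masses are not known exactly. Their poses are not given: they have to be found in the camera images.
- large_cap: the large burner cap: a loose plain black disc 80 mm across, 12 mm thick, lower edge bevelled 3 mm, 0.15 to 0.27 kg. Origin: centre of its underside. Starts flat on its burner's rim, 33 to 42 mm off centre in any direction. Nudged across, it drops 10 mm once nearly centred; seated, its top is 2 mm above the rim: fingertips 4 mm up pass over it. If caught tilted in the mouth, a light press (6 N) on its high side seats it.
- large_burner_seat (a point): centre of the large burner's recess at the height of its flat rim, z up (x, y directions arbitrary). The burner is a fixed metal ring 128 mm across standing 24 mm above the cooker's deck (rim 99 mm above the table); the recess is 84 mm across, 10 mm deep, flat-floored. Cap home: its origin 10 mm below this point.
- small_cap: the small burner cap: a loose plain black disc 60 mm across, 12 mm thick, lower edge bevelled 3 mm, 0.09 to 0.16 kg. Origin: centre of its underside. Starts flat on its burner's rim, 28 to 36 mm off centre in any direction. Nudged across, it drops 10 mm once nearly centred; seated, its top is 2 mm above the rim: fingertips 4 mm up pass over it. If caught tilted in the mouth, a light press (6 N) on its high side seats it.
- small_burner_seat (a point): centre of the small burner's recess at the height of its flat rim, z up (x, y directions arbitrary). The burner is a fixed metal ring 106 mm across standing 24 mm above the cooker's deck (rim 99 mm above the table); the recess is 64 mm across, 10 mm deep, flat-floored. Cap home: its origin 10 mm below this point.
- cooker: table cooker: a fixed steel box 320 mm (x, front to back) by 540 mm (y) by 75 mm high; two burners on its flat deck, on its y axis 130 mm either side of the middle (which is on which side varies); two black knobs on the front (-x). Pan supports are off. Origin: centre of its underside.
- spoon: wooden spoon, 200 mm long, lying on the cooker's deck between the burners, lower than the burner rings; leave alone. Origin under it
- salt_jar: small glass jar with steel lid, 38 mm across, 50 mm high, standing on the cooker's deck near its far edge, between the burners; leave alone. Origin at its underside
- courgette_a: green courgette 140 mm long lying on the red chopping board; leave alone. Origin at its underside
- courgette_b: green courgette 130 mm long lying on the red chopping board; leave alone. Origin at its underside
- aubergine: dark aubergine 170 mm long lying on the table to the robot's right; leave alone. Origin at its underside
- knife: kitchen knife lying on the red chopping board; leave alone. Origin at its underside
- steel_bowl: open steel bowl 210 mm across, 80 mm high, on the table to the robot's right; leave alone. Origin at its underside
There are look-alikes about, which are no part of the job. What is shaped like the large_cap but blue or yellow is not meant. What is shaped like the small_cap but brown or red is not meant.

How it is judged (in metres and radians):
At the end, for the whole second after the job is handed in: Each cap lies at rest in its own burner's recess: underside 8 to 13 mm below the rim (10 mm is fully home), within 4 mm of the recess's centre, tilted less than 0.05 rad (z of large_cap in the frame of large_burner_seat between -0.013 and -0.008 m and horizontal distance between large_cap and large_burner_seat below 0.004 m and angle between each of large_cap, small_cap's own z axis and vertical below 0.05 rad and linear speed of each of large_cap, small_cap below 0.01 m/s and z of small_cap in the frame of small_burner_seat between -0.013 and -0.008 m and horizontal distance between small_cap and small_burner_seat below 0.004 m); the robot touches nothing.
It fails at once if a cap is lifted (its underside more than 8 mm above its burner's rim) (z of large_cap in the frame of large_burner_seat above 0.008 m or z of small_cap in the frame of small_burner_seat above 0.008 m).
It fails at once if a cap is knocked down off its burner (z of large_cap in the frame of large_burner_seat below -0.016 m or z of small_cap in the frame of small_burner_seat below -0.016 m).
It fails at once if a cap is tipped by more than 30 degrees (angle between any of large_cap, small_cap's own z axis and vertical above 0.52 rad).
It fails at once if something else (spoon, salt jar, courgettes, aubergine, knife, bowl) is moved by more than 25 mm (distance of any of spoon, salt_jar, courgette_a, courgette_b, aubergine, knife, steel_bowl from where it was at the start of the episode above 0.025 m).
It also fails if it takes over 61 s, if anything falls off the work surface, if the arm or the gripper's body presses on something with over 40 N, if the wrist force passes 120 N, or if a joint passes its speed limit or range.

## Working session

There is one attempt and no reset: what is moved stays moved. The work goes in short steps, Python scripts to look and compute and a tool call to move; the robot and the scene stay as the last step left them, time stands still between calls to the robot, and variables do not carry over. Pictures are saved under pics/ and viewed, about 8 in all and at most 12, crops included, and the job is handed in when it is done.

Besides the shell and the picture viewer there is one more tool, called after ">>>" as name(argument=value, ...) on one line, values as JSON. servo_tool: Moves the arm, as the interface text tells. Its arguments: {"type":"object","properties":{"motion":{"type":"array"}},"required":["motion"]}

```bash
mkdir -p pics; cat > h.py <<'E'
import numpy as np, cv2
from plant import bot, camera, calibration, models
def cam(name):
    c=calibration(name); K=np.array(c["camera_matrix"]); k1=c["k1"]
    if "R" in c: R=np.array(c["R"]);t=np.array(c["t"])
    else:
        s=bot.sense(); M=np.array(c["mount"]); T=np.eye(4);T[:3,:3]=s["orientation"];T[:3,3]=s["tool_pos"]
        W=np.linalg.inv(T@M); R=W[:3,:3];t=W[:3,3]
    return K,k1,R,t
def topix(C,X):
    K,k1,R,t=C; p,_=cv2.projectPoints(np.float64(X).reshape(-1,3),cv2.Rodrigues(R)[0],t,K,np.array([k1,0,0,0,0.])); return p[:,0]
def toplane(C,uv,z):
    K,k1,R,t=C; u=cv2.undistortPoints(np.float64(uv).reshape(-1,1,2),K,np.array([k1,0,0,0,0.]))[:,0]
    d=np.c_[u,np.ones(len(u))]@R; o=-R.T@t
    return o+d*((z-o[2])/d[:,2])[:,None]
def save(im,n): cv2.imwrite(f"pics/{n}.png",im[:,:,::-1])
E
python3 - <<'E'
from h import *
s=bot.sense();print(s)
ims=[]
for n in("top","side"):
    im=camera(n);C=cam(n);ims.append(im)
    np.save(n,im)
    for l in("large_cap","small_cap"):
        for o in models.outline_of(l,n)[:3]:
            m=o["pixels"];v,u=np.nonzero(m);c=cv2.findContours(m.astype(np.uint8),0,1)[0];c=max(c,key=len)[:,0]
            P=toplane(C,c,111);(q,r)=cv2.minEnclosingCircle(np.float32(P[:,:2]))
            print(n,l,round(o["p"],2),o["rect"],im[m].mean(0).round(),"circ",np.round(q),round(r,1))
    for l in("large_burner_seat","small_burner_seat","cooker","spoon","salt_jar"):
        for o in models.spot_point(l,n)[:2]:
            print(n,l,round(o["p"],2),np.round(o["pixel"]),toplane(C,o["pixel"][::-1],99 if"seat"in l else 0 if l=="cooker" else 75).round())
save(np.vstack(ims),"a")
E
```

```text
{'time': 0.0, 'q': array([ 1.20620850e+00,  1.16493272e-01,  1.44231284e+00, -1.49446186e-05,
        1.58400498e+00, -3.78093270e-02]), 'joint_vel': array([ 0.00108305, -0.00100657,  0.00254519,  0.00160409,  0.00135721,
        0.00108626]), 'effort': array([ 1.33424019e-03, -7.31971622e+01, -6.32528901e+01,  1.27346648e-04,
        5.88975599e-03, -1.40073229e-05]), 'tool_pos': array([216.62061829, 639.09437674, 244.52771318]), 'orientation': array([[ 9.47081272e-01, -4.20488995e-04,  3.20993595e-01],
       [-3.20993869e-01, -1.14367585e-03,  9.47080582e-01],
       [-3.11243409e-05, -9.99999258e-01, -1.21812836e-03]]), 'force': array([-0.05970467, -0.09248211,  0.3179116 ]), 'ft_torque': array([-0.0274909 , -0.01044034, -0.00821045]), 'finger_gap': 1.0007331715636818}
top large_cap 0.73 [261.0, 232.5, 284.5, 256.4] [233. 212. 119.] circ [342. -42.] 38.4
top large_cap 0.69 [209.8, 237.0, 230.5, 257.5] [ 94. 127. 192.] circ [334. 145.] 38.8
top small_cap 0.57 [293.0, 241.1, 306.8, 259.5] [212.  90.  84.] circ [ 336. -146.] 25.7
top small_cap 0.48 [300.6, 175.2, 312.0, 189.3] [86. 
[... 362 characters left out ...]
arge_cap 0.7 [192.4, 216.3, 215.2, 234.3] [241. 220.  56.] circ [ 344. -160.] 37.1
side large_cap 0.61 [251.2, 162.4, 275.4, 179.6] [65. 56. 55.] circ [552.  84.] 44.3
side large_cap 0.57 [188.0, 179.8, 212.9, 195.2] [ 65.  98. 197.] circ [333.  16.] 40.4
side small_cap 0.75 [195.1, 241.4, 212.9, 257.1] [216.  53.  43.] circ [ 340. -253.] 27.9
side small_cap 0.55 [216.4, 285.6, 240.6, 309.0] [135.  85.  54.] circ [ 391. -402.] 28.3
side large_burner_seat 0.61 [171. 274.] [[587.  83.  99.]]
side small_burner_seat 0.77 [222. 298.] [[ 611. -172.   99.]]
side spoon 0.69 [133. 216.] [[410. 412.  75.]]
side spoon 0.61 [201. 280.] [[585. -49.  75.]]
side salt_jar 0.44 [193. 322.] [[727. -28.  75.]]
```

View pics/a.png

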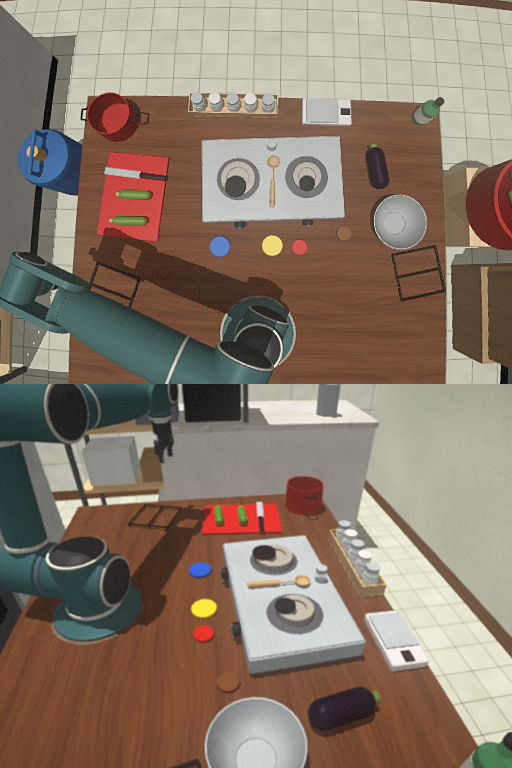

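Top picture: the large burner is on the left at (238,178) with its black cap at (235,186). The small burner is at (306,176), cap at (302,182). Blue, yellow, red and brown discs lie on the table. 5 mm per pixel is coarse, so I'll move the wrist camera over the cooker.

>>> servo_tool(motion=[{"translation": [30, -60, 25], "angular": [0, 0, 0], "jaw": -0.3}, {"translation": [60, -120, 50], "angular": [0, 0, 0], "jaw": -0.3}, {"translation": [90, -175, 75], "angular": [0, 0, 0], "jaw": -0.3}, {"translation": [115, -230, 100], "angular": [0, 0, 0], "jaw": -0.3}, {"translation": [140, -285, 125], "angular": [0, 0, 0], "jaw": -0.3}, {"translation": [165, -340, 140], "angular": [0, 0, 0], "jaw": -0.3}, {"translation": [190, -395, 150], "angular": [0, 0, 0], "jaw": -0.3}, {"translation": [215, -450, 150], "angular": [0, 0, 0], "jaw": -0.3}, {"translation": [240, -505, 150], "angular": [0, 0, 0], "jaw": -0.3}, {"translation": [260, -540, 150], "angular": [0, 0, 0], "jaw": -0.3}, {"translation": [260, -540, 150], "angular": [0, 0, 0], "jaw": -0.3}, {"translation": [260, -540, 150], "angular": [0, 0, 0], "jaw": -0.3}])

```text
time: 2.3
tool_pos: [476.6, 99.3, 395.4]
orientation: [[0.947, -0.0, 0.322], [-0.322, 0.0, 0.947], [-0.0, -1.0, 0.0]]
force: [-0.7, -0.1, 0.1]
finger_gap: 0.353
```

```bash
cat > look.py <<'E'
from h import *
import sys
tag=sys.argv[1]
s=bot.sense();C=cam("wrist");im=camera("wrist");np.savez(tag,im=im,K=C[0],k=C[1],R=C[2],t=C[3])
print(s["time"],s["tool_pos"].round(1),s["orientation"].round(3).tolist(),s["force"].round(1),s["finger_gap"],"campos",(-C[2].T@C[3]).round())
for l in("large_cap","small_cap"):
    for o in models.outline_of(l,"wrist")[:3]:
        m=o["pixels"];c=max(cv2.findContours(m.astype(np.uint8),0,1)[0],key=len)[:,0]
        P=toplane(C,c,111)[:,:2].astype(np.float32);q,r=cv2.minEnclosingCircle(P)
        print(l,round(o["p"],2),o["rect"],im[m].mean(0).round(),"circ",np.round(q,1),round(r,1),"ell",np.round(cv2.fitEllipse(P)[:2],1).tolist() if len(P)>5 else 0)
for l in("large_burner_seat","small_burner_seat"):
    for o in models.spot_point(l,"wrist")[:2]:
        print(l,round(o["p"],2),np.round(o["pixel"]),toplane(C,o["pixel"][::-1],99).round(1))
save(im,tag)
E
python3 look.py w1
```

```text
2.3 [476.6  99.3 395.4] [[0.947, -0.0, 0.322], [-0.322, 0.0, 0.947], [-0.0, -1.0, 0.0]] [-0.7 -0.1  0.1] 0.353258540268099 campos [407. 121. 522.]
large_cap 0.95 [231.4, 5.8, 283.3, 64.0] [103. 157. 233.] circ [346.8 146.5] 32.2 ell [[346.8, 146.7], [61.8, 63.0]]
large_cap 0.63 [108.6, 60.7, 159.6, 115.9] [192. 170.  46.] circ [354.1 -14.9] 33.0 ell [[353.7, -15.3], [62.9, 64.1]]
large_cap 0.59 [240.5, 178.4, 299.4, 236.7] [25. 24. 24.] circ [552.7  94.3] 40.1 ell [[552.6, 94.3], [76.9, 78.7]]
small_cap 0.95 [80.4, 255.4, 121.7, 290.7] [36. 35. 35.] circ [ 570.3 -167.8] 32.2 ell [[569.3, -167.9], [57.3, 63.3]]
small_cap 0.83 [53.1, 93.3, 93.6, 132.6] [220.  54.  49.] circ [ 350.5 -100.4] 25.3 ell [[350.5, -100.2], [47.2, 49.6]]
small_cap 0.79 [0.0, 161.1, 22.9, 196.8] [141.  90.  52.] circ [ 397.6 -237.8] 24.5 ell [[400.0, -231.9], [30.6, 50.5]]
large_burner_seat 0.83 [227. 272.] [[584.2  88.   99. ]]
small_burner_seat 0.65 [289. 110.] [[ 603.  -175.3   99. ]]
small_burner_seat 0.62 [ 94. 499.] [[504.6 428.9  99. ]]
```

View pics/w1.png

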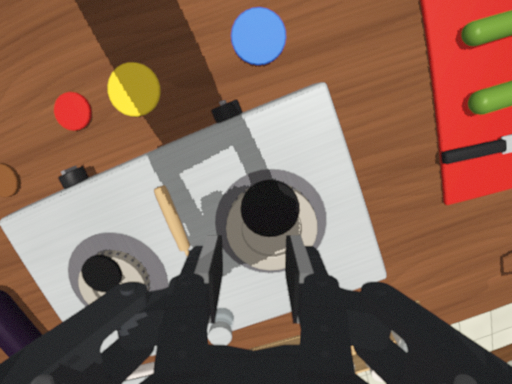

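The wrist picture shows the black large cap at (270,208) on its burner and the black small cap at (101,272) on its own. Colour rules out the look-alikes. Both caps sit about 33 mm off towards -x, so both pushes go roughly +x. I'll turn the tool +7° to align it and look from closer.

>>> servo_tool(motion=[{"translation": [-8, 5, -60], "angular": [0, 0, 4], "jaw": -0.2}, {"translation": [-14, 9, -115], "angular": [0, 0, 7], "jaw": -0.2}, {"translation": [-20, 13, -160], "angular": [0, 0, 7], "jaw": -0.2}, {"translation": [-20, 13, -160], "angular": [0, 0, 7], "jaw": -0.2}])

```text
time: 3.05
tool_pos: [454.9, 113.8, 233.0]
orientation: [[0.98, -0.004, 0.2], [-0.2, -0.001, 0.98], [-0.004, -1.0, -0.001]]
force: [-0.4, 0.5, 1.2]
finger_gap: 0.401
```

```bash
python3 look.py w2
```

```text
3.05 [454.9 113.8 233. ] [[0.98, -0.004, 0.2], [-0.2, -0.001, 0.98], [-0.004, -1.0, -0.001]] [-0.4  0.5  1.2] 0.40119726474396095 campos [384. 127. 360.]
large_cap 0.64 [232.0, 0.0, 311.0, 76.0] [102. 157. 233.] circ [346.4 145.7] 28.8 ell [[347.2, 145.7], [54.5, 56.4]]
large_cap 0.6 [47.1, 50.8, 120.0, 126.6] [221. 198.  52.] circ [353.2   2.4] 29.5 ell [[353.0, 2.4], [55.8, 58.0]]
small_cap 0.86 [0.0, 319.2, 32.4, 360.9] [32. 32. 31.] circ [ 564.4 -163.2] 32.4 ell [[558.8, -157.7], [32.0, 62.9]]
small_cap 0.74 [1.6, 84.4, 23.8, 138.5] [206.  47.  42.] circ [350.7 -70.1] 20.6 ell [[353.5, -62.8], [21.9, 43.8]]
large_burner_seat 0.92 [323. 258.] [[587.8  89.4  99. ]]
small_burner_seat 0.34 [290. 254.] [[551.2  92.1  99. ]]
```

View pics/w2.png

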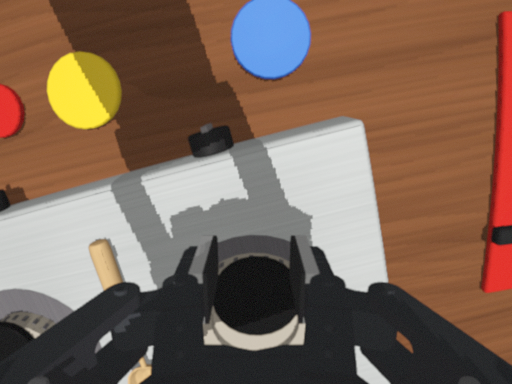

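Picture 3: the large cap sits centrally between the fingers at about (255,295), and the recess shows behind it. I'll refine both caps and recesses with rectified views from w1, plus the cap from w2.

```bash
cat > rect.py <<'E'
from h import *
def rect(f,c,z,h=80,s=3):
    d=np.load(f+".npz");C=(d["K"],float(d["k"]),d["R"],d["t"])
    n=2*h*s; g=np.stack(np.meshgrid(np.arange(n),np.arange(n)),-1).reshape(-1,2)/s-h  # col->-y,row->-x
    X=np.c_[c[0]-g[:,1],c[1]-g[:,0],np.full(len(g),z)]
    p=topix(C,X).astype(np.float32).reshape(n,n,2)
    return cv2.remap(d["im"],p[...,0],p[...,1],cv2.INTER_LINEAR)
def fitc(P):
    A=np.c_[2*P,np.ones(len(P))];x=np.linalg.lstsq(A,(P**2).sum(1),rcond=None)[0];return x[:2],np.sqrt(x[2]+x[0]**2+x[1]**2)
E
python3 - <<'E'
from rect import *
out=[]
for f,c,seat in(("w1",(570,94),"large"),("w1",(585,-170),"small"),("w2",(570,94),"large")):
    im=rect(f,c,111);m=(im.max(2)<70).astype(np.uint8)
    n,L,S,ce=cv2.connectedComponentsWithStats(m)
    im0=rect(f,c,99);out.append(im0)
    for i in range(1,n):
        if S[i,4]>5000: print(f,seat,"dark comp",S[i],"x,y",np.round([c[0]+80-ce[i][1]/3,c[1]+80-ce[i][0]/3],1),"diam~",round(np.sqrt(S[i,4]/9*4/np.pi),1))
save(cv2.resize(np.hstack(out[:2]),(800,400)),"r1")
E
```

```text
w1 large dark comp [ 200    0   64  159 5564] x,y [628.8  99.2] diam~ 28.1
w1 large dark comp [  128   172   230   250 44350] x,y [552.2  93.6] diam~ 79.2
w1 small dark comp [     0      0    480    376 104617] x,y [ 619.2 -167.6] diam~ 121.7
w2 large dark comp [     0      0    480    480 170886] x,y [581.5  92.5] diam~ 155.5
```

View pics/r1.png

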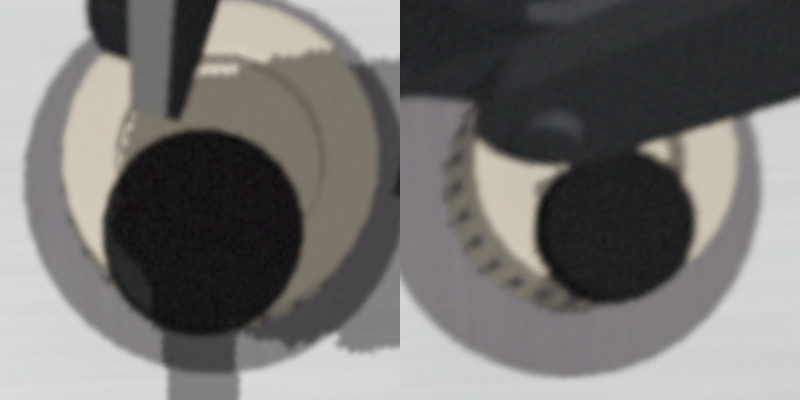

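Picture 4 (rectified at rim height): the cream ring is 128 mm across and the large recess centre is at about (586,87). The large cap is at (552.2,93.6), 34 mm off, so the push runs at -11°, which the tool already points along. The right half is partly hidden. Next I'll get the fingertip height by touching the clear deck (75 mm) right below.

>>> servo_tool(motion=[{"translation": [3, -1, -50], "angular": [0, 0, 0], "jaw": -0.2}, {"translation": [5, -2, -100], "angular": [0, 0, 0], "jaw": -0.2}, {"translation": [5, -2, -138], "angular": [0, 0, 0], "jaw": -0.2}, {"translation": [5, -2, -138], "angular": [0, 0, 0], "jaw": -0.2}])

```text
time: 3.8
tool_pos: [461.6, 111.2, 98.7]
orientation: [[0.979, 0.0, 0.202], [-0.202, 0.0, 0.979], [0.0, -1.0, 0.0]]
force: [-0.2, -0.3, 0.8]
finger_gap: 0.401
```

>>> servo_tool(motion=[{"translation": [0, 0, -2], "angular": [0, 0, 0], "jaw": -0.2}, {"translation": [0, 0, -4], "angular": [0, 0, 0], "jaw": -0.2}])

```text
time: 4.05
tool_pos: [462.5, 111.3, 96.6]
orientation: [[0.979, 0.003, 0.202], [-0.202, 0.001, 0.979], [0.003, -1.0, 0.001]]
force: [-1.3, 0.3, 0.1]
finger_gap: 0.4
```

>>> servo_tool(motion=[{"translation": [0, 0, -3], "angular": [0, 0, 0], "jaw": -0.2}, {"translation": [0, 0, -5], "angular": [0, 0, 0], "jaw": -0.2}, {"translation": [0, 0, -5], "angular": [0, 0, 0], "jaw": -0.2}])

```text
time: 4.42
tool_pos: [462.5, 111.3, 91.6]
orientation: [[0.979, 0.003, 0.202], [-0.202, 0.001, 0.979], [0.002, -1.0, 0.001]]
force: [-0.5, -0.7, 0.3]
finger_gap: 0.398
```

>>> servo_tool(motion=[{"translation": [0, 0, -1], "angular": [0, 0, 0], "jaw": -0.2}, {"translation": [0, 0, -2], "angular": [0, 0, 0], "jaw": -0.2}, {"translation": [0, 0, -2], "angular": [0, 0, 0], "jaw": -0.2}])

```text
time: 4.8
tool_pos: [462.4, 111.3, 89.5]
orientation: [[0.979, 0.002, 0.202], [-0.202, 0.001, 0.979], [0.002, -1.0, 0.001]]
force: [-0.5, 0.5, 0.4]
finger_gap: 0.399
```

>>> servo_tool(motion=[{"translation": [0, 0, -1], "angular": [0, 0, 0], "jaw": -0.2}, {"translation": [0, 0, -1], "angular": [0, 0, 0], "jaw": -0.2}])

```text
time: 5.05
tool_pos: [462.4, 111.3, 88.4]
orientation: [[0.979, 0.002, 0.202], [-0.202, 0.0, 0.979], [0.002, -1.0, 0.001]]
force: [-0.9, 0.9, 0.2]
finger_gap: 0.404
```

>>> servo_tool(motion=[{"translation": [0, 0, -1], "angular": [0, 0, 0], "jaw": -0.2}, {"translation": [0, 0, -1.5], "angular": [0, 0, 0], "jaw": -0.2}])

```text
time: 5.3
tool_pos: [462.5, 111.3, 88.1]
orientation: [[0.979, 0.003, 0.202], [-0.202, 0.0, 0.979], [0.002, -1.0, 0.001]]
force: [-10.1, -2.3, 19.3]
finger_gap: 0.399
```

>>> servo_tool(motion=[{"translation": [0, 0, -1], "angular": [0, 0, 0], "jaw": -0.2}, {"translation": [0, 0, -1.5], "angular": [0, 0, 0], "jaw": -0.2}])

```text
time: 5.55
tool_pos: [462.5, 111.4, 88.1]
orientation: [[0.979, 0.003, 0.202], [-0.202, 0.0, 0.979], [0.002, -1.0, 0.001]]
force: [-13.1, -2.5, 23.4]
finger_gap: 0.398
```

>>> servo_tool(motion=[{"translation": [0, 0, -1], "angular": [0, 0, 0], "jaw": -0.2}, {"translation": [0, 0, -1], "angular": [0, 0, 0], "jaw": -0.2}])

```text
time: 5.8
tool_pos: [462.5, 111.4, 88.1]
orientation: [[0.979, 0.003, 0.202], [-0.202, 0.0, 0.979], [0.002, -1.0, 0.001]]
force: [-8.5, -1.1, 14.1]
finger_gap: 0.4
```

Contact came at TCP 88.1, so the tips are 13.1 mm below the TCP at this opening. The push height is therefore TCP 116.6, which puts the tips 4.5 mm above the rim. I'll raise and approach, then push slowly.

>>> servo_tool(motion=[{"translation": [0, 0, 15], "angular": [0, 0, 0], "jaw": -0.2}, {"translation": [0, 0, 28.5], "angular": [0, 0, 0], "jaw": -0.2}, {"translation": [18, -3.6, 28.5], "angular": [0, 0, 0], "jaw": -0.2}, {"translation": [33, -6.6, 28.5], "angular": [0, 0, 0], "jaw": -0.2}, {"translation": [33, -6.6, 28.5], "angular": [0, 0, 0], "jaw": -0.2}, {"translation": [33, -6.6, 28.5], "angular": [0, 0, 0], "jaw": -0.2}])

```text
time: 6.55
tool_pos: [495.2, 104.8, 116.4]
orientation: [[0.979, 0.002, 0.202], [-0.202, 0.0, 0.979], [0.002, -1.0, 0.001]]
force: [0.0, -0.1, -0.5]
finger_gap: 0.399
```

>>> servo_tool(motion=[{"translation": [4, -0.8, 0], "angular": [0, 0, 0], "jaw": -0.2}, {"translation": [7, -1.4, 0], "angular": [0, 0, 0], "jaw": -0.2}, {"translation": [10, -2, 0], "angular": [0, 0, 0], "jaw": -0.2}, {"translation": [13, -2.6, 0], "angular": [0, 0, 0], "jaw": -0.2}, {"translation": [16, -3.2, 0], "angular": [0, 0, 0], "jaw": -0.2}, {"translation": [19, -3.8, 0], "angular": [0, 0, 0], "jaw": -0.2}, {"translation": [22, -4.4, 0], "angular": [0, 0, 0], "jaw": -0.2}, {"translation": [22, -4.4, 0], "angular": [0, 0, 0], "jaw": -0.2}])

```text
time: 7.55
tool_pos: [517.4, 100.3, 116.4]
orientation: [[0.979, 0.002, 0.202], [-0.202, 0.0, 0.979], [0.002, -1.0, 0.001]]
force: [-0.8, 0.1, -0.2]
finger_gap: 0.4
```

```bash
python3 look.py w3
```

```text
7.55 [517.4 100.3 116.4] [[0.979, 0.002, 0.202], [-0.202, 0.0, 0.979], [0.002, -1.0, 0.001]] [-0.8  0.1 -0.2] 0.39999658525197007 campos [445. 113. 243.]
large_cap 0.94 [203.2, 266.7, 304.6, 349.8] [19. 19. 19.] circ [545.7  92.4] 28.9 ell [[543.5, 93.0], [49.1, 50.3]]
large_cap 0.83 [0.2, 0.0, 50.4, 56.2] [175. 153.  36.] circ [400.9  30.9] 15.7 ell [[398.7, 29.8], [20.6, 27.4]]
```

View pics/w3.png

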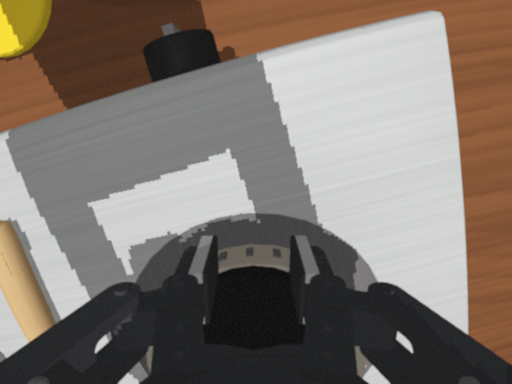

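Picture 5: the cap's near edge is at row 268, between the fingers, and the ring's near edge is at row 250. I'll compute the cap position from those edge pixels.

```bash
python3 - <<'E'
from rect import *
d=np.load("w3.npz");C=(d["K"],float(d["k"]),d["R"],d["t"]);im=d["im"].astype(int)
g=im.max(2)
E=[]
for u in range(226,288,6):
    col=g[235:300,u]; k=np.argmin(np.diff(cv2.GaussianBlur(col.astype(np.float32)[:,None],(1,3),0)[:,0])); E.append((u,235+k+.5))
print(E); print(toplane(C,E,111).round(1).tolist())
# near edge of ring
print(toplane(C,[(256,247)],99).round(1))
# tip pixel projection check: pad inner edges
o=bot.sense();T=np.array(o["orientation"]);p=np.array(o["tool_pos"])
for dx in(-11,11):
  for dz in(-17,17): print(dx,dz,topix(C,p+T@np.array([dx,13,dz])).round())
E
```

```text
[(226, np.float64(270.5)), (232, np.float64(268.5)), (238, np.float64(267.5)), (244, np.float64(266.5)), (250, np.float64(265.5)), (256, np.float64(265.5)), (262, np.float64(266.5)), (268, np.float64(266.5)), (274, np.float64(267.5)), (280, np.float64(269.5)), (286, np.float64(271.5))]
[[518.3, 85.5, 111.0], [517.9, 88.4, 111.0], [517.9, 91.2, 111.0], [517.9, 93.9, 111.0], [518.0, 96.7, 111.0], [518.5, 99.3, 111.0], [519.6, 101.9, 111.0], [520.1, 104.5, 111.0], [521.2, 107.1, 111.0], [522.7, 109.6, 111.0], [524.3, 112.0, 111.0]]
[[515.3 100.1  99. ]]
-11 -17 [[221. 233.]]
-11 17 [[294. 233.]]
11 -17 [[222. 275.]]
11 17 [[293. 275.]]
```

The cap is moving squarely (centre about 557, 90). I'll push on.

>>> servo_tool(motion=[{"translation": [3, -0.6, 0], "angular": [0, 0, 0], "jaw": -0.2}, {"translation": [6, -1.2, 0], "angular": [0, 0, 0], "jaw": -0.2}, {"translation": [9, -1.8, 0], "angular": [0, 0, 0], "jaw": -0.2}, {"translation": [12, -2.4, 0], "angular": [0, 0, 0], "jaw": -0.2}, {"translation": [15, -3, 0], "angular": [0, 0, 0], "jaw": -0.2}, {"translation": [18, -3.6, 0], "angular": [0, 0, 0], "jaw": -0.2}, {"translation": [20, -4, 0], "angular": [0, 0, 0], "jaw": -0.2}, {"translation": [20, -4, 0], "angular": [0, 0, 0], "jaw": -0.2}])

```text
time: 8.8
tool_pos: [537.3, 96.2, 116.3]
orientation: [[0.979, 0.002, 0.202], [-0.202, 0.0, 0.979], [0.002, -1.0, 0.001]]
force: [-0.2, 0.4, 0.1]
finger_gap: 0.405
```

```bash
python3 look.py w4
```

```text
8.8 [537.3  96.2 116.3] [[0.979, 0.002, 0.202], [-0.202, 0.0, 0.979], [0.002, -1.0, 0.001]] [-0.2  0.4  0.1] 0.40531911947620697 campos [465. 109. 243.]
large_cap 0.91 [204.8, 267.1, 307.8, 348.7] [19. 19. 19.] circ [565.3  88.3] 28.9 ell [[563.3, 89.0], [49.0, 50.0]]
large_cap 0.67 [2.5, 0.0, 40.0, 23.0] [168. 146.  34.] circ [415.   26.4] 10.4 ell [[413.3, 24.6], [10.4, 19.7]]
```

View pics/w4.png

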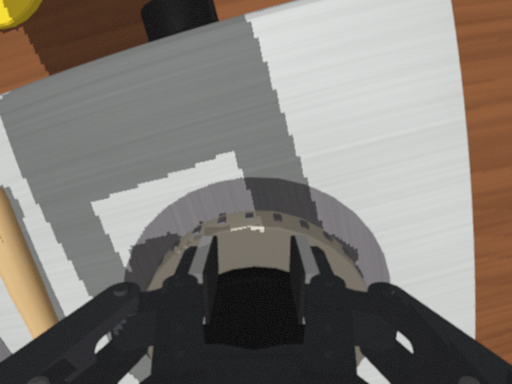

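Picture 6: the cap moved with the fingers and its near edge is still at row 267, so it hasn't dropped yet. About 9 mm remain.

>>> servo_tool(motion=[{"translation": [2, -0.4, 0], "angular": [0, 0, 0], "jaw": -0.2}, {"translation": [4, -0.8, 0], "angular": [0, 0, 0], "jaw": -0.2}, {"translation": [6, -1.2, 0], "angular": [0, 0, 0], "jaw": -0.2}, {"translation": [8, -1.6, 0], "angular": [0, 0, 0], "jaw": -0.2}, {"translation": [8, -1.6, 0], "angular": [0, 0, 0], "jaw": -0.2}])

```text
time: 9.68
tool_pos: [544.1, 95.6, 115.8]
orientation: [[0.98, -0.001, 0.201], [-0.201, 0.002, 0.98], [-0.002, -1.0, 0.002]]
force: [-12.1, 8.7, 0.9]
finger_gap: 0.402
```

```bash
python3 look.py w5
```

```text
9.675 [544.1  95.6 115.8] [[0.98, -0.001, 0.201], [-0.201, 0.002, 0.98], [-0.002, -1.0, 0.002]] [-12.1   8.7   0.9] 0.40152710408435466 campos [472. 108. 242.]
large_cap 0.66 [0.7, 0.3, 34.4, 20.1] [160. 138.  32.] circ [419.8  24.8] 8.3 ell [[418.4, 23.1], [7.0, 16.6]]
large_cap 0.63 [204.4, 265.3, 304.9, 352.1] [19. 19. 19.] circ [571.   88.2] 28.6 ell [[569.2, 88.6], [48.2, 50.7]]
small_burner_seat 0.56 [280. 110.] [[545.5  18.8  99. ]]
```

View pics/w5.png

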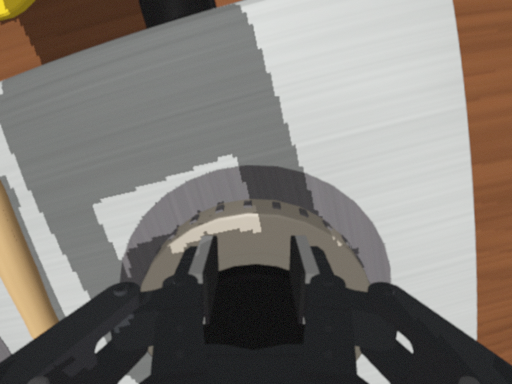

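Force rose to (-12,+9) N: the cap is caught against the far wall, a little to the -y side. I'll back off and look from above.

>>> servo_tool(motion=[{"translation": [-8, 1.6, 0], "angular": [0, 0, 0], "jaw": -0.2}, {"translation": [-30, 6, 10], "angular": [0, 0, 0], "jaw": -0.2}, {"translation": [-60, 12, 50], "angular": [0, 0, 0], "jaw": 0.2}, {"translation": [-90, 18, 100], "angular": [0, 0, 0], "jaw": 0.2}, {"translation": [-100, 20, 130], "angular": [0, 0, 0], "jaw": 0.2}, {"translation": [-100, 20, 130], "angular": [0, 0, 0], "jaw": 0.2}, {"translation": [-100, 20, 130], "angular": [0, 0, 0], "jaw": 0.2}])

```text
time: 10.8
tool_pos: [444.0, 115.5, 245.2]
orientation: [[0.98, -0.001, 0.201], [-0.201, 0.002, 0.98], [-0.002, -1.0, 0.001]]
force: [-0.7, -0.2, 0.1]
finger_gap: 0.597
```

```bash
python3 look.py w6; python3 - <<'E'
from rect import *
im=np.load("w6.npz")["im"]
save(cv2.resize(im[220:384,130:390],None,fx=3,fy=3,interpolation=cv2.INTER_CUBIC),"w6c")
E
```

```text
10.8 [444.  115.5 245.2] [[0.98, -0.001, 0.201], [-0.201, 0.002, 0.98], [-0.002, -1.0, 0.001]] [-0.7 -0.2  0.1] 0.5966278212911168 campos [372. 128. 372.]
large_cap 0.84 [214.9, 287.7, 294.0, 350.3] [30. 30. 30.] circ [575.2  87.3] 39.1 ell [[573.4, 88.2], [71.5, 76.3]]
large_cap 0.77 [232.0, 7.8, 307.4, 85.8] [102. 158. 234.] circ [342.6 146.4] 28.7 ell [[342.6, 146.4], [55.7, 56.5]]
small_cap 0.84 [0.0, 92.6, 32.9, 146.9] [212.  49.  44.] circ [347.2 -73.5] 22.4 ell [[348.4, -68.7], [30.9, 45.8]]
small_cap 0.64 [2.2, 320.7, 30.3, 355.2] [31. 30. 31.] circ [ 559.  -168.5] 32.6 ell [[552.0, -168.6], [22.8, 62.0]]
```

View pics/w6c.png

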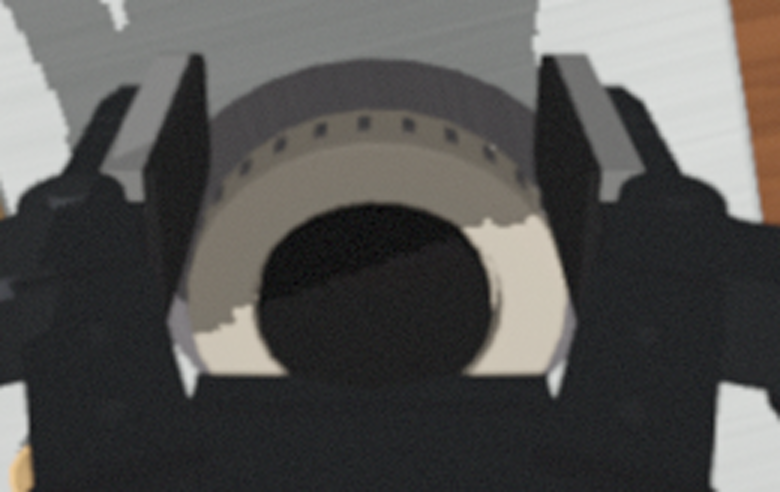

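Picture 8: the cap (columns 258–492, near edge at row 203) now looks concentric with the ring (185–572). I'll check numerically whether it's flat in or tilted.

```bash
python3 - <<'E'
from rect import *
from scipy.optimize import least_squares as LS
d=np.load("w6.npz");C=(d["K"],float(d["k"]),d["R"],d["t"])
f=lambda L:np.array(L)/3.+[130,220]
ring=f([(378,141),(290,156),(467,158),(187,300),(570,290)])
P=toplane(C,ring,99)[:,:2]
r=LS(lambda c:np.hypot(*(P-c).T)-64,[586,87]);s=r.x;print("ring",s.round(1),r.fun.round(1),fitc(P))
g=d["im"].max(2).astype(np.float32)
# cap edge: radial sub-pixel search from pixel centre
c0=f([(375,290)])[0];E=[]
for a in np.deg2rad(np.arange(180,361,10)):
    rr=np.arange(15,60,.5);q=np.float32(c0+np.c_[np.cos(a)*rr,np.sin(a)*rr])
    v=cv2.remap(g,q[None,:,0],q[None,:,1],1)[0]; k=np.argmax(v>75); E.append(q[k])
E=np.array(E);print(E.round(0).tolist())
for z in(99,101,105,111):
    P=toplane(C,E,z)[:,:2];r=LS(lambda c:np.hypot(*(P-c).T)-40,[586,87]);print(z,r.x.round(1),"rms",np.sqrt((r.fun**2).mean()).round(2),"freefit",np.round(fitc(P)[0],1),fitc(P)[1].round(1))
# tilted model: top circle centre (x,y,z), tilt about axes
def res(p):
    P,_=None,None
    R=cv2.Rodrigues(np.array([p[3],p[4],0.]))[0]
    th=np.linspace(0,2*np.pi,180,endpoint=False);X=np.c_[40*np.cos(th),40*np.sin(th),0*th]@R.T+p[:3]
    U=topix(C,X);D=np.linalg.norm(E[:,None]-U[None],axis=2);return np.r_[D.min(1),(p[2]-104)/20]
for x0 in([586,87,101,0,0],[584,87,106,0,.1]):
    r=LS(res,x0);print(r.x.round(3),np.round(r.cost,2))
E
```

```text
ring [586.7  86.9] [-0.3  0.6 -0.2 -0.4 -0. ] (array([586.47749822,  86.98242185]), np.float64(63.79209833726871))
[[216.0, 317.0], [217.0, 310.0], [219.0, 304.0], [224.0, 299.0], [229.0, 294.0], [234.0, 291.0], [239.0, 289.0], [245.0, 288.0], [250.0, 287.0], [255.0, 287.0], [260.0, 287.0], [265.0, 288.0], [271.0, 289.0], [276.0, 291.0], [282.0, 294.0], [285.0, 299.0], [289.0, 304.0], [291.0, 310.0], [293.0, 317.0]]
99 [584.2  85.7] rms 0.66 freefit [582.7  86.1] 38.8
101 [583.  86.] rms 0.74 freefit [581.1  86.4] 38.5
105 [580.6  86.5] rms 0.9 freefit [578.  87.] 37.9
111 [577.   87.2] rms 1.17 freefit [573.4  87.9] 37.1
[ 5.86088e+02  8.55250e+01  9.90850e+01 -2.50000e-02 -8.90000e-02] 5.01
[ 5.82045e+02  8.55970e+01  1.08103e+02 -1.51000e-01 -1.68000e-01] 5.65
```

The tilt is ambiguous because the far half is hidden. Moving the camera forward will put the whole cap in clear view above the fingers.

>>> servo_tool(motion=[{"translation": [45, -9, 0], "angular": [0, 0, 0], "jaw": -1}, {"translation": [90, -18, 0], "angular": [0, 0, 0], "jaw": -1}, {"translation": [130, -27, 0], "angular": [0, 0, 0], "jaw": -1}, {"translation": [140, -28, 0], "angular": [0, 0, 0], "jaw": -1}, {"translation": [140, -28, 0], "angular": [0, 0, 0], "jaw": -1}])

```text
time: 11.68
tool_pos: [584.0, 87.4, 244.3]
orientation: [[0.979, -0.004, 0.202], [-0.202, 0.001, 0.979], [-0.004, -1.0, 0.001]]
force: [-0.3, 0.0, 0.1]
finger_gap: 0.0
```

```bash
python3 look.py w7; python3 - <<'E'
from rect import *
im=np.load("w7.npz")["im"]
save(cv2.resize(im[40:260,120:410],None,fx=2.7,fy=2.7,interpolation=cv2.INTER_CUBIC),"w7c")
E
```

```text
11.675 [584.   87.4 244.3] [[0.979, -0.004, 0.202], [-0.202, 0.001, 0.979], [-0.004, -1.0, 0.001]] [-0.3  0.   0.1] 7.946175992000441e-06 campos [513. 100. 371.]
large_cap 0.6 [205.3, 138.3, 302.7, 233.0] [31. 31. 30.] circ [583.3  86. ] 38.9 ell [[583.4, 86.0], [76.1, 76.3]]
small_cap 0.71 [2.2, 201.9, 14.0, 252.5] [32. 31. 30.] circ [ 576.8 -149.3] 25.8 ell [[579.5, -143.9], [16.0, 54.4]]
small_cap 0.6 [2.5, 0.5, 15.2, 19.5] [163.  33.  30.] circ [403.8 -72.7] 8.7 ell [[402.0, -73.5], [10.4, 15.4]]
small_cap 0.48 [503.3, 113.1, 510.9, 131.6] [32. 21. 21.] circ [572.7 305.6] 7.7 ell [[573.0, 304.0], [6.0, 16.8]]
```

View pics/w7c.png

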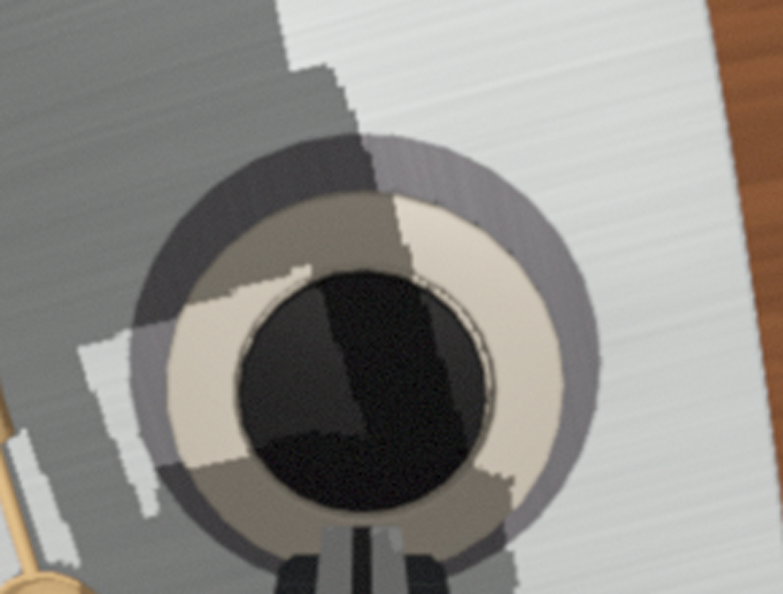

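Picture 9: the cap fills the recess concentrically (cap columns 238–488, ring 167–562). The ratio of 0.633 fits a seated 80 mm cap. I'll do a full-contour tilt fit to be sure.

```bash
cat > tilt.py <<'E'
from rect import *
from scipy.optimize import least_squares as LS
def edges(g,c0,rmin,rmax,th,dark):
    E=[]
    for a in np.deg2rad(np.arange(0,360,6)):
        rr=np.arange(rmin,rmax,.25);q=np.float32(c0+np.c_[np.cos(a)*rr,np.sin(a)*rr])
        v=cv2.remap(g,q[None,:,0],q[None,:,1],1)[0]
        k=np.argmax(v>th)
        if v[k]>th and k>0:E.append(q[k])
    return np.array(E)
def capfit(f,seat,r,R,lo,hi,th=75):
    d=np.load(f+".npz");C=(d["K"],float(d["k"]),d["R"],d["t"]);g=cv2.GaussianBlur(d["im"].max(2).astype(np.float32),(3,3),0)
    E=edges(g,topix(C,[*seat,101])[0],lo,hi,th,1);t=np.linspace(0,2*np.pi,720)
    def mod(p):
        Q=cv2.Rodrigues(np.array([p[2],p[3],0.]))[0];return topix(C,np.c_[r*np.cos(t),r*np.sin(t),0*t]@Q.T+[p[0],p[1],p[4]])
    for _ in range(2):
      for z in(101,):
        q=LS(lambda p:np.linalg.norm(E[:,None]-mod([*p,z])[None],axis=2).min(1),[*seat,0,0]);
      E=E[q.fun<max(1.2,2*np.median(q.fun))]
    P=toplane(C,E,101)[:,:2]
    print(f,"cap xy,tilt x,y",q.x.round(3),"n",len(E),"rms px",np.sqrt((q.fun**2).mean()).round(2),"free circle at 101:",np.round(fitc(P)[0],1),fitc(P)[1].round(2))
E
python3 - <<'E'
from tilt import *
capfit("w7",(586.7,86.9),40,64,38,58)
d=np.load("w7.npz");C=(d["K"],float(d["k"]),d["R"],d["t"])
ring=np.array([(365,192),(167,385),(562,385),(250,227),(480,230),(190,480)])/2.7+[120,40]
P=toplane(C,ring,99)[:,:2];print("ring",fitc(P),(np.hypot(*(P-fitc(P)[0]).T)).round(1))
E
```

```text
w7 cap xy,tilt x,y [5.86802e+02 8.47620e+01 7.10000e-02 2.20000e-02] n 49 rms px 0.83 free circle at 101: [586.7  85.1] 39.47
ring (array([587.39071379,  85.88622181]), np.float64(63.147193910610305)) [63.4 62.5 63.1 63.3 63.  63.6]
```

The cap is within about 1 mm of the recess centre and its apparent size fits a top at 101 mm. To confirm, I'll make a light touch with shut fingers on the -y side, the likely high side. Contact should come at TCP about 115.

>>> servo_tool(motion=[{"translation": [3, -25, -50], "angular": [0, 0, 0], "jaw": -1}, {"translation": [3, -25, -95], "angular": [0, 0, 0], "jaw": -1}, {"translation": [3, -25, -115], "angular": [0, 0, 0], "jaw": -1}, {"translation": [3, -25, -120], "angular": [0, 0, 0], "jaw": -1}, {"translation": [3, -25, -124], "angular": [0, 0, 0], "jaw": -1}, {"translation": [3, -25, -124], "angular": [0, 0, 0], "jaw": -1}])

```text
time: 12.68
tool_pos: [586.9, 62.9, 122.7]
orientation: [[0.98, -0.0, 0.201], [-0.201, 0.002, 0.98], [-0.001, -1.0, 0.002]]
force: [0.2, -0.7, -0.6]
finger_gap: -0.003
```

>>> servo_tool(motion=[{"translation": [0, 0, -2], "angular": [0, 0, 0], "jaw": -1}, {"translation": [0, 0, -3.5], "angular": [0, 0, 0], "jaw": -1}, {"translation": [0, 0, -3.5], "angular": [0, 0, 0], "jaw": -1}])

```text
time: 13.05
tool_pos: [586.9, 62.9, 119.2]
orientation: [[0.98, -0.0, 0.201], [-0.201, 0.002, 0.98], [-0.001, -1.0, 0.002]]
force: [0.3, -0.6, -0.4]
finger_gap: 0.002
```

>>> servo_tool(motion=[{"translation": [0, 0, -0.7], "angular": [0, 0, 0], "jaw": -1}, {"translation": [0, 0, -1], "angular": [0, 0, 0], "jaw": -1}])

```text
time: 13.3
tool_pos: [586.9, 62.9, 118.1]
orientation: [[0.98, -0.001, 0.201], [-0.201, 0.002, 0.98], [-0.001, -1.0, 0.002]]
force: [-0.0, -0.8, -0.2]
finger_gap: 0.0
```

>>> servo_tool(motion=[{"translation": [0, 0, -0.5], "angular": [0, 0, 0], "jaw": -1}, {"translation": [0, 0, -0.8], "angular": [0, 0, 0], "jaw": -1}])

```text
time: 13.55
tool_pos: [586.8, 62.9, 117.3]
orientation: [[0.98, -0.001, 0.201], [-0.201, 0.002, 0.98], [-0.001, -1.0, 0.002]]
force: [0.1, 0.2, 1.2]
finger_gap: 0.0
```

>>> servo_tool(motion=[{"translation": [0, 0, -0.7], "angular": [0, 0, 0], "jaw": -1}, {"translation": [0, 0, -0.7], "angular": [0, 0, 0], "jaw": -1}])

```text
time: 13.8
tool_pos: [586.8, 62.9, 116.5]
orientation: [[0.98, -0.001, 0.201], [-0.201, 0.002, 0.98], [-0.001, -1.0, 0.002]]
force: [0.0, -0.3, 0.1]
finger_gap: -0.0
```

>>> servo_tool(motion=[{"translation": [0, 0, -0.7], "angular": [0, 0, 0], "jaw": -1}, {"translation": [0, 0, -0.7], "angular": [0, 0, 0], "jaw": -1}])

```text
time: 14.05
tool_pos: [586.8, 62.9, 115.7]
orientation: [[0.98, -0.001, 0.201], [-0.201, 0.002, 0.98], [-0.001, -1.0, 0.002]]
force: [0.9, -0.4, 0.6]
finger_gap: 0.001
```

>>> servo_tool(motion=[{"translation": [0, 0, -0.7], "angular": [0, 0, 0], "jaw": -1}, {"translation": [0, 0, -0.7], "angular": [0, 0, 0], "jaw": -1}])

```text
time: 14.3
tool_pos: [586.8, 62.9, 115.1]
orientation: [[0.98, -0.001, 0.201], [-0.201, 0.002, 0.98], [-0.001, -1.0, 0.002]]
force: [0.3, -0.7, 1.4]
finger_gap: 0.003
```

>>> servo_tool(motion=[{"translation": [0, 0, -0.7], "angular": [0, 0, 0], "jaw": -1}, {"translation": [0, 0, -0.7], "angular": [0, 0, 0], "jaw": -1}])

```text
time: 14.55
tool_pos: [586.9, 62.9, 115.0]
orientation: [[0.98, -0.0, 0.201], [-0.201, 0.002, 0.98], [-0.001, -1.0, 0.002]]
force: [-4.2, -0.0, 6.6]
finger_gap: -0.007
```

Contact is at exactly 115.0 (tip at 101), so the large cap is home on that side. Now to the small burner for a clear view.

>>> servo_tool(motion=[{"translation": [0, 0, 55], "angular": [0, 0, 0], "jaw": -1}, {"translation": [0, -30, 105], "angular": [0, 0, 0], "jaw": -1}, {"translation": [0, -85, 125], "angular": [0, 0, 0], "jaw": -1}, {"translation": [0, -140, 125], "angular": [0, 0, 0], "jaw": -1}, {"translation": [0, -195, 125], "angular": [0, 0, 0], "jaw": -1}, {"translation": [0, -230, 125], "angular": [0, 0, 0], "jaw": -1}, {"translation": [0, -230, 125], "angular": [0, 0, 0], "jaw": -1}, {"translation": [0, -230, 125], "angular": [0, 0, 0], "jaw": -1}])

```text
time: 15.55
tool_pos: [586.8, -166.7, 239.9]
orientation: [[0.98, -0.0, 0.201], [-0.201, 0.002, 0.98], [-0.001, -1.0, 0.002]]
force: [0.5, 0.8, 0.6]
finger_gap: 0.0
```

```bash
python3 look.py w8; python3 - <<'E'
from rect import *
im=np.load("w8.npz")["im"]
save(cv2.resize(im[40:260,120:410],None,fx=2.7,fy=2.7,interpolation=cv2.INTER_CUBIC),"w8c")
E
```

```text
15.55 [ 586.8 -166.7  239.9] [[0.98, -0.0, 0.201], [-0.201, 0.002, 0.98], [-0.001, -1.0, 0.002]] [0.5 0.8 0.6] 4.7421421775412134e-05 campos [ 515. -154.  367.]
large_cap 0.8 [492.0, 97.0, 512.0, 168.9] [32. 31. 31.] circ [583.2  48.9] 30.3 ell [[584.1, 42.6], [16.3, 64.7]]
small_cap 0.74 [208.2, 130.6, 281.4, 204.7] [44. 43. 42.] circ [ 570.9 -172.1] 30.1 ell [[571.0, -171.7], [58.2, 59.3]]
small_cap 0.69 [34.4, 0.0, 95.6, 47.9] [141.  91.  53.] circ [ 428.6 -279.9] 23.5 ell [[431.9, -280.8], [35.7, 47.6]]
small_burner_seat 0.9 [201. 254.] [[ 601.8 -170.9   99. ]]
```

View pics/w8c.png

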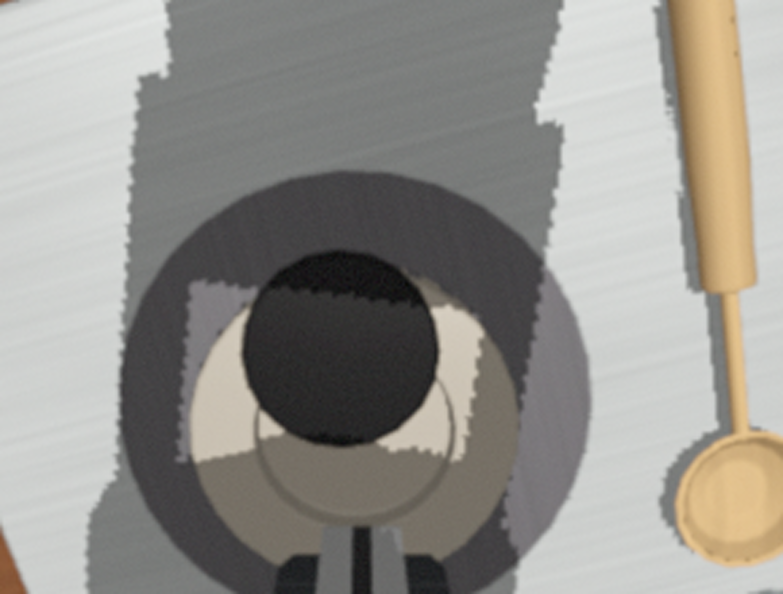

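Picture 10: the small cap is centred at crop (340,348) and its recess (columns 255–455, far edge at row 523) at about (355,428). I'll compute the push line.

```bash
python3 - <<'E'
from tilt import *
d=np.load("w8.npz");C=(d["K"],float(d["k"]),d["R"],d["t"])
f=lambda L:toplane(C,np.array(L)/2.7+[120,40],99)[:,:2]
P=f([(255,425),(455,425),(355,523)]);print("recess",fitc(P))
P=f([(190,425),(520,425),(245,317),(480,330),(240,530)]);print("ring",fitc(P),np.hypot(*(P-fitc(P)[0]).T).round(1))
g=cv2.GaussianBlur(d["im"].max(2).astype(np.float32),(3,3),0)
E=edges(g,np.array([340,348])/2.7+[120,40],25,50,75,1);P=toplane(C,E,111)[:,:2];c,r=fitc(P);k=np.abs(np.hypot(*(P-c).T)-r)<1.5
print("cap",fitc(P[k]),k.sum())
E
```

```text
recess (array([ 600.09296779, -172.91092772]), np.float64(31.619091985755716))
ring (array([ 601.43337917, -172.83755286]), np.float64(51.29494736839671)) [52.6 51.9 50.7 50.8 50.3]
cap (array([ 571.38512159, -171.71623747]), np.float64(28.787803408485647)) 44
```

Cap (571,-171.8) → seat (601,-172.6); the seat spacing is 259.4 mm against the given 260, so this holds up. The push is along +x at -1.5°, so I'll turn +10°. I'll back off behind the cap, descend, and set a narrower gap.

>>> servo_tool(motion=[{"translation": [-40, -2, 0], "angular": [0, 0, 5], "jaw": -0.4}, {"translation": [-77, -3.5, -20], "angular": [0, 0, 10], "jaw": -0.4}, {"translation": [-77, -3.5, -70], "angular": [0, 0, 10], "jaw": -0.4}, {"translation": [-77, -3.5, -110], "angular": [0, 0, 10], "jaw": -0.4}, {"translation": [-77, -3.5, -123], "angular": [0, 0, 10], "jaw": -0.4}, {"translation": [-77, -3.5, -123], "angular": [0, 0, 10], "jaw": -0.4}, {"translation": [-77, -3.5, -123], "angular": [0, 0, 10], "jaw": -0.4}])

```text
time: 16.68
tool_pos: [510.8, -169.9, 119.0]
orientation: [[1.0, 0.002, 0.026], [-0.026, 0.001, 1.0], [0.002, -1.0, 0.001]]
force: [0.5, -0.7, 0.7]
finger_gap: 0.299
```

>>> servo_tool(motion=[{"translation": [8, -0.5, -2.2], "angular": [0, 0, 0], "jaw": -0.4}, {"translation": [15, -0.8, -2.2], "angular": [0, 0, 0], "jaw": -0.4}, {"translation": [19, -1, -2.2], "angular": [0, 0, 0], "jaw": -0.4}, {"translation": [22, -1, -2.2], "angular": [0, 0, 0], "jaw": -0.4}, {"translation": [25, -1.1, -2.2], "angular": [0, 0, 0], "jaw": -0.4}, {"translation": [28, -1.2, -2.2], "angular": [0, 0, 0], "jaw": -0.4}, {"translation": [31, -1.3, -2.2], "angular": [0, 0, 0], "jaw": -0.4}, {"translation": [34, -1.3, -2.2], "angular": [0, 0, 0], "jaw": -0.4}, {"translation": [37, -1.4, -2.2], "angular": [0, 0, 0], "jaw": -0.4}, {"translation": [40, -1.5, -2.2], "angular": [0, 0, 0], "jaw": -0.4}, {"translation": [43, -1.6, -2.2], "angular": [0, 0, 0], "jaw": -0.4}, {"translation": [43, -1.6, -2.2], "angular": [0, 0, 0], "jaw": -0.4}])

```text
time: 18.18
tool_pos: [554.0, -171.5, 116.7]
orientation: [[1.0, 0.002, 0.026], [-0.026, 0.001, 1.0], [0.002, -1.0, 0.001]]
force: [-0.1, -0.4, 0.5]
finger_gap: 0.299
```

```bash
python3 look.py w9
```

```text
18.175 [ 554.  -171.5  116.7] [[1.0, 0.002, 0.026], [-0.026, 0.001, 1.0], [0.002, -1.0, 0.001]] [-0.1 -0.4  0.5] 0.2989995250159306 campos [ 481. -171.  243.]
small_cap 0.82 [210.4, 275.0, 289.9, 349.2] [20. 20. 20.] circ [ 584.2 -174.4] 24.9 ell [[583.3, -174.2], [39.2, 45.7]]
small_cap 0.58 [0.0, 0.0, 58.2, 23.8] [129.  83.  47.] circ [ 443.8 -258.2] 13.0 ell [[444.1, -259.8], [9.3, 27.5]]
```

The near edge is between the fingers at row 275, giving a cap centre of about x = 589. I'll continue slowly.

>>> servo_tool(motion=[{"translation": [2, -0.1, 0], "angular": [0, 0, 0], "jaw": -0.4}, {"translation": [4, -0.1, 0], "angular": [0, 0, 0], "jaw": -0.4}, {"translation": [6, -0.2, 0], "angular": [0, 0, 0], "jaw": -0.4}, {"translation": [8, -0.2, 0], "angular": [0, 0, 0], "jaw": -0.4}, {"translation": [8, -0.2, 0], "angular": [0, 0, 0], "jaw": -0.4}])

```text
time: 19.05
tool_pos: [561.9, -171.7, 116.8]
orientation: [[1.0, 0.002, 0.026], [-0.026, 0.001, 1.0], [0.002, -1.0, 0.001]]
force: [-0.4, 0.1, -1.4]
finger_gap: 0.305
```

>>> servo_tool(motion=[{"translation": [1.5, 0, 0], "angular": [0, 0, 0], "jaw": -0.4}, {"translation": [3, -0.1, 0], "angular": [0, 0, 0], "jaw": -0.4}, {"translation": [3, -0.1, 0], "angular": [0, 0, 0], "jaw": -0.4}])

```text
time: 19.42
tool_pos: [565.0, -171.8, 116.8]
orientation: [[1.0, 0.002, 0.026], [-0.026, 0.001, 1.0], [0.002, -1.0, 0.001]]
force: [-0.5, 0.0, 0.1]
finger_gap: 0.302
```

```bash
python3 look.py w10|grep small_cap
```

```text
small_cap 0.59 [212.8, 257.3, 291.2, 347.5] [19. 19. 19.] circ [ 589.5 -174.3] 27.7 ell [[590.6, -174.3], [37.3, 56.8]]
small_cap 0.55 [1.2, 0.0, 45.8, 9.8] [105.  67.  38.] circ [ 451.5 -261.1] 9.6 ell [[452.4, -261.1], [3.2, 20.1]]
```

The near edge jumped from row 275 to 257 with no force on the tool, so the cap has probably dropped. I'll back off, rise, and view from above.

>>> servo_tool(motion=[{"translation": [-10, 0.3, 2], "angular": [0, 0, 0], "jaw": -0.4}, {"translation": [-30, 1, 20], "angular": [0, 0, 0], "jaw": -1}, {"translation": [-20, 1, 70], "angular": [0, 0, 0], "jaw": -1}, {"translation": [5, 1, 115], "angular": [0, 0, 0], "jaw": -1}, {"translation": [25, 1, 128], "angular": [0, 0, 0], "jaw": -1}, {"translation": [25, 1, 128], "angular": [0, 0, 0], "jaw": -1}, {"translation": [25, 1, 128], "angular": [0, 0, 0], "jaw": -1}])

```text
time: 20.55
tool_pos: [588.9, -170.7, 243.8]
orientation: [[1.0, 0.0, 0.026], [-0.026, 0.001, 1.0], [0.0, -1.0, 0.001]]
force: [-1.1, -0.2, -0.4]
finger_gap: 0.003
```

```bash
python3 look.py w11; python3 - <<'E'
from tilt import *
im=np.load("w11.npz")["im"]
save(cv2.resize(im[40:260,120:410],None,fx=2.7,fy=2.7,interpolation=cv2.INTER_CUBIC),"w11c")
capfit("w11",(601,-172.6),30,53,26,44)
E
```

```text
20.55 [ 588.9 -170.7  243.8] [[1.0, 0.0, 0.026], [-0.026, 0.001, 1.0], [0.0, -1.0, 0.001]] [-1.1 -0.2 -0.4] 0.003150457249916026 campos [ 516. -171.  370.]
large_cap 0.55 [492.0, 140.5, 512.0, 212.9] [35. 34. 33.] circ [587.   51.2] 32.3 ell [[589.6, 43.9], [19.5, 70.1]]
small_cap 0.92 [71.1, 0.0, 119.1, 10.1] [128.  83.  49.] circ [ 442.9 -286.7] 17.2 ell [[446.0, -285.9], [8.3, 36.5]]
small_cap 0.85 [218.3, 159.6, 285.9, 227.0] [35. 34. 34.] circ [ 596.2 -174.3] 28.9 ell [[596.1, -174.1], [55.1, 56.7]]
w11 cap xy,tilt x,y [ 5.99927e+02 -1.74616e+02  2.40000e-02  3.00000e-02] n 48 rms px 0.46 free circle at 101: [ 599.8 -174.5] 29.7
```

View pics/w11c.png

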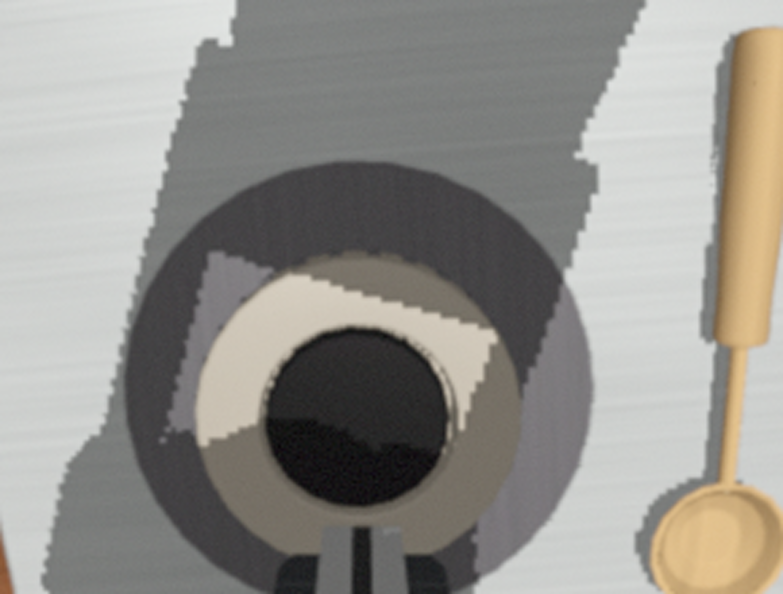

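Picture 11: the small cap is concentric in its recess (cap columns 266–449, ring 197–521). A light touch on its near (-x) side will confirm the height (expect TCP 115).

>>> servo_tool(motion=[{"translation": [-6, -2, -55], "angular": [0, 0, 0], "jaw": -1}, {"translation": [-6, -2, -105], "angular": [0, 0, 0], "jaw": -1}, {"translation": [-6, -2, -122], "angular": [0, 0, 0], "jaw": -1}, {"translation": [-6, -2, -126.5], "angular": [0, 0, 0], "jaw": -1}, {"translation": [-6, -2, -126.5], "angular": [0, 0, 0], "jaw": -1}, {"translation": [-6, -2, -126.5], "angular": [0, 0, 0], "jaw": -1}])

```text
time: 21.55
tool_pos: [584.1, -173.0, 119.7]
orientation: [[1.0, 0.003, 0.026], [-0.026, 0.0, 1.0], [0.003, -1.0, 0.0]]
force: [0.2, 1.0, -0.4]
finger_gap: -0.002
```

>>> servo_tool(motion=[{"translation": [0, 0, -1], "angular": [0, 0, 0], "jaw": -1}, {"translation": [0, 0, -1], "angular": [0, 0, 0], "jaw": -1}])

```text
time: 21.8
tool_pos: [584.3, -173.1, 119.3]
orientation: [[1.0, 0.004, 0.026], [-0.026, -0.0, 1.0], [0.004, -1.0, 0.0]]
force: [-0.0, -0.2, 1.0]
finger_gap: -0.001
```

>>> servo_tool(motion=[{"translation": [0, 0, -0.7], "angular": [0, 0, 0], "jaw": -1}, {"translation": [0, 0, -0.7], "angular": [0, 0, 0], "jaw": -1}])

```text
time: 22.05
tool_pos: [584.3, -173.1, 118.6]
orientation: [[1.0, 0.004, 0.026], [-0.026, 0.0, 1.0], [0.004, -1.0, 0.0]]
force: [-0.1, 0.1, 0.3]
finger_gap: 0.002
```

>>> servo_tool(motion=[{"translation": [0, 0, -0.6], "angular": [0, 0, 0], "jaw": -1}, {"translation": [0, 0, -0.6], "angular": [0, 0, 0], "jaw": -1}])

```text
time: 22.3
tool_pos: [584.2, -173.1, 117.8]
orientation: [[1.0, 0.004, 0.026], [-0.026, 0.0, 1.0], [0.004, -1.0, 0.0]]
force: [-0.7, 0.6, 0.1]
finger_gap: -0.002
```

>>> servo_tool(motion=[{"translation": [0, 0, -1], "angular": [0, 0, 0], "jaw": -1}, {"translation": [0, 0, -1.5], "angular": [0, 0, 0], "jaw": -1}, {"translation": [0, 0, -1.5], "angular": [0, 0, 0], "jaw": -1}])

```text
time: 22.68
tool_pos: [584.2, -173.1, 116.2]
orientation: [[1.0, 0.004, 0.026], [-0.026, 0.0, 1.0], [0.004, -1.0, 0.0]]
force: [0.8, -0.6, 0.1]
finger_gap: -0.001
```

>>> servo_tool(motion=[{"translation": [0, 0, -0.7], "angular": [0, 0, 0], "jaw": -1}, {"translation": [0, 0, -0.7], "angular": [0, 0, 0], "jaw": -1}])

```text
time: 22.92
tool_pos: [584.2, -173.0, 115.5]
orientation: [[1.0, 0.004, 0.026], [-0.026, 0.0, 1.0], [0.004, -1.0, 0.0]]
force: [0.1, -0.2, 0.0]
finger_gap: 0.002
```

>>> servo_tool(motion=[{"translation": [0, 0, -0.7], "angular": [0, 0, 0], "jaw": -1}, {"translation": [0, 0, -0.7], "angular": [0, 0, 0], "jaw": -1}])

```text
time: 23.18
tool_pos: [584.2, -173.1, 115.0]
orientation: [[1.0, 0.004, 0.026], [-0.026, 0.0, 1.0], [0.004, -1.0, 0.0]]
force: [-1.2, -0.3, 2.5]
finger_gap: -0.005
```

The small cap's top is at 101 there too. Now the same touch on the large cap's near side.

>>> servo_tool(motion=[{"translation": [0, 0, 55], "angular": [0, 0, 0], "jaw": -1}, {"translation": [-5, 40, 90], "angular": [0, 0, 0], "jaw": -1}, {"translation": [-10, 95, 90], "angular": [0, 0, 0], "jaw": -1}, {"translation": [-15, 150, 90], "angular": [0, 0, 0], "jaw": -1}, {"translation": [-20, 205, 90], "angular": [0, 0, 0], "jaw": -1}, {"translation": [-24, 260, 90], "angular": [0, 0, 0], "jaw": -1}, {"translation": [-24, 263, 50], "angular": [0, 0, 0], "jaw": -1}, {"translation": [-24, 263, 15], "angular": [0, 0, 0], "jaw": -1}, {"translation": [-24, 263, 4], "angular": [0, 0, 0], "jaw": -1}, {"translation": [-24, 263, 2], "angular": [0, 0, 0], "jaw": -1}, {"translation": [-24, 263, 2], "angular": [0, 0, 0], "jaw": -1}])

```text
time: 24.55
tool_pos: [560.8, 89.8, 118.4]
orientation: [[1.0, 0.006, 0.027], [-0.027, 0.0, 1.0], [0.006, -1.0, 0.0]]
force: [-0.8, 0.3, 0.7]
finger_gap: 0.0
```

>>> servo_tool(motion=[{"translation": [0, 0, -1], "angular": [0, 0, 0], "jaw": -1}, {"translation": [0, 0, -1], "angular": [0, 0, 0], "jaw": -1}])

```text
time: 24.8
tool_pos: [561.2, 89.7, 118.2]
orientation: [[1.0, 0.007, 0.027], [-0.027, 0.0, 1.0], [0.007, -1.0, 0.001]]
force: [0.6, 0.1, -0.4]
finger_gap: 0.004
```

>>> servo_tool(motion=[{"translation": [0, 0, -0.7], "angular": [0, 0, 0], "jaw": -1}, {"translation": [0, 0, -0.7], "angular": [0, 0, 0], "jaw": -1}])

```text
time: 25.05
tool_pos: [561.2, 89.7, 117.6]
orientation: [[1.0, 0.007, 0.027], [-0.027, 0.0, 1.0], [0.007, -1.0, 0.001]]
force: [0.2, -1.1, -1.2]
finger_gap: 0.002
```

>>> servo_tool(motion=[{"translation": [0, 0, -1], "angular": [0, 0, 0], "jaw": -1}, {"translation": [0, 0, -1.8], "angular": [0, 0, 0], "jaw": -1}, {"translation": [0, 0, -1.8], "angular": [0, 0, 0], "jaw": -1}])

```text
time: 25.42
tool_pos: [561.1, 89.7, 115.6]
orientation: [[1.0, 0.007, 0.027], [-0.027, 0.0, 1.0], [0.007, -1.0, 0.001]]
force: [-0.3, 0.1, -1.1]
finger_gap: 0.001
```

>>> servo_tool(motion=[{"translation": [0, 0, -0.8], "angular": [0, 0, 0], "jaw": -1}, {"translation": [0, 0, -0.8], "angular": [0, 0, 0], "jaw": -1}])

```text
time: 25.68
tool_pos: [561.2, 89.7, 115.0]
orientation: [[1.0, 0.007, 0.027], [-0.027, 0.0, 1.0], [0.007, -1.0, 0.001]]
force: [-1.1, 0.2, 3.6]
finger_gap: -0.003
```

>>> servo_tool(motion=[{"translation": [0, 0, -0.5], "angular": [0, 0, 0], "jaw": -1}, {"translation": [0, 0, -0.5], "angular": [0, 0, 0], "jaw": -1}])

```text
time: 25.92
tool_pos: [561.2, 89.7, 115.0]
orientation: [[1.0, 0.007, 0.027], [-0.027, 0.0, 1.0], [0.007, -1.0, 0.001]]
force: [-3.9, -0.3, 7.0]
finger_gap: 0.002
```

Both caps are home at every touched point. I'll lift clear for a final look.

>>> servo_tool(motion=[{"translation": [0, 0, 55], "angular": [0, 0, 0], "jaw": -1}, {"translation": [0, -30, 115], "angular": [0, 0, 0], "jaw": -1}, {"translation": [0, -80, 175], "angular": [0, 0, 0], "jaw": -1}, {"translation": [0, -130, 230], "angular": [0, 0, 0], "jaw": -1}, {"translation": [0, -130, 240], "angular": [0, 0, 0], "jaw": -1}, {"translation": [0, -130, 240], "angular": [0, 0, 0], "jaw": -1}, {"translation": [0, -130, 240], "angular": [0, 0, 0], "jaw": -1}])

```text
time: 26.8
tool_pos: [561.1, -40.0, 353.9]
orientation: [[1.0, 0.006, 0.027], [-0.027, 0.001, 1.0], [0.006, -1.0, 0.001]]
force: [-0.0, -0.3, -0.7]
finger_gap: -0.001
```

```bash
python3 look.py w12; python3 - <<'E'
from tilt import *
capfit("w12",(587,86),40,64,24,45)
capfit("w12",(601,-172.6),30,53,16,35)
E
```

```text
26.8 [561.1 -40.  353.9] [[1.0, 0.006, 0.027], [-0.027, 0.001, 1.0], [0.006, -1.0, 0.001]] [-0.  -0.3 -0.7] -0.0005979113428775525 campos [487. -40. 480.]
large_cap 0.97 [324.6, 143.7, 393.4, 208.9] [42. 40. 41.] circ [583.8  79.8] 39.8 ell [[583.4, 80.3], [74.4, 78.1]]
large_cap 0.69 [219.1, 0.4, 265.9, 8.0] [152. 131.  36.] circ [395.1 -48.2] 22.5 ell [[398.5, -48.6], [9.7, 47.2]]
large_cap 0.52 [386.2, 0.0, 405.8, 0.9] [ 41.  69. 128.] circ [395.  109.7] 11.4 ell [[396.0, 110.3], [2.2, 27.9]]
small_cap 0.77 [24.2, 6.9, 68.5, 57.5] [139.  89.  50.] circ [ 415.4 -267.4] 25.3 ell [[415.1, -267.3], [47.5, 49.6]]
small_cap 0.57 [154.6, 0.0, 171.8, 4.5] [140.  33.  29.] circ [ 391.4 -130.7] 8.4 ell [[391.7, -132.4], [2.2, 20.3]]
large_burner_seat 0.71 [210.   4.] [[ 620.3 -371.2   99. ]]
w12 cap xy,tilt x,y [ 5.86602e+02  8.36430e+01 -1.00000e-02  4.00000e-02] n 57 rms px 0.4 free circle at 101: [586.4  83.6] 39.46
w12 cap xy,tilt x,y [ 5.99923e+02 -1.71922e+02 -7.00000e-02  6.20000e-02] n 60 rms px 0.42 free circle at 101: [ 599.8 -172.1] 29.82
```

View pics/w12.png

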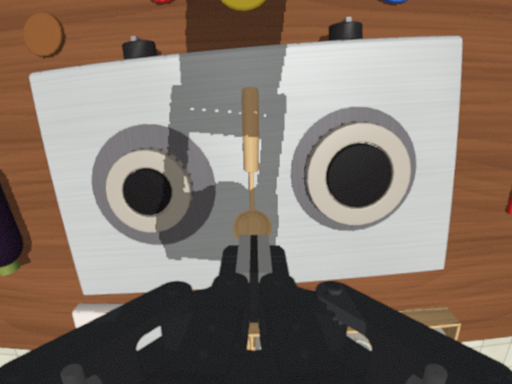

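Picture 12: both black caps sit concentric in their cream rings, the small one at (147,191) and the large one at (359,175). The spoon is undisturbed and the arm is clear. Handing in.

```bash
python3 -c "
from plant import bot
print(bot.sense()['force'].round(1)); print(bot.hand_in())"
```

```text
[0.6 0.3 0.1]
the job is handed in; nothing more can be done
None
```

Both black caps are pushed sideways into their own burners' recesses, and I handed the job in at about 27 s. The arm was clear of everything, with the tool at z of about 354 mm. The hand-in reports no verdict.

- **Large cap:** It caught briefly against the far wall at about 15 N. After I backed off, it was seated. Light touches on its -y and near (-x) sides found the top 2 mm above the rim, as it should be. In the picture it was about 1 mm off the recess centre.
- **Small cap:** It dropped in on the first push. A touch on its near (-x) side also found the top 2 mm above the rim, and in the pictures it was about 2 mm off centre.
- **Checks that disagreed:** Tilt fitted from the pictures came out noisy, up to about 0.09 rad, and it changed sign between views. That is over the 0.05 limit, so I relied on the touch heights and the concentric outlines instead. I touched each cap on only one or two sides.
- **Other objects:** The spoon was undisturbed in the last picture. I didn't check the salt jar, bowl, courgettes, aubergine or knife one by one at the end, but the arm never went near them.

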